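Index the jar-filling table to the next hole

TASK

Bring the empty open jar under the filling spout: press the red index plunger in with a fingertip and turn the table by one hole, to whichever side brings the open jar there, so that the plunger springs fully back up in that hole. Work by the plunger and its arm only, without gripping or forcing them: leave the jars untouched in their nests, move nothing else on the counter, and finish with the hand clear.

Things in the scene. Friction and masses are not known exactly. Their poses are not given: they have to be found in the camera images.
- plunger_pad (a point): Centre of the floor of the red round thumb dish on top of the index plunger; moves with it. Dish 54 mm across outside, 46 mm inside, rim 6 mm above this point, which is 95 mm above the counter when unpressed, 155 mm from the table's axis, on a dark boss 44 mm across, top 70 mm high, ending the table's index arm. Presses straight down. Shut fingertips fit in the dish and can push its rim sideways
- plunger (a joint): Press-in travel in m: 0 sprung fully up, 0.018 fully in; 4 N to start, 8.5 N at the bottom. Its shoulder clears the hole at 0.011: turn at 0.013 to 0.016. Released between holes it rises only to about 0.011, under the index ring; over a hole it springs up to 0 and locks, its cone drawing the table in over the last 3 mm or so
- turntable (a joint): Angle of the table about its vertical axis in rad, 0 as found (locked in a hole), growing anticlockwise seen from above. Six holes 60 degrees apart: the next ones lie at +1.047 and -1.047. Unlocked, it stays where it is left and takes about 1 N at the plunger to turn
- table_axis (a point): Point on the table's vertical axis at its upper face, 54 mm above the counter. The table is an aluminium disc 236 mm across with six white ring nests on a circle of 78 mm radius; it turns above a white drum 392 mm across whose index ring, with six holes, lies 38 mm above the counter
- spout_tip (a point): Lower tip of the steel filling spout, 126 mm above the counter, fixed 78 mm from the table's axis on the far side from where the plunger starts; its bracket reaches 217 mm above the counter, its post stands 222 mm from the axis and a white pump box 122 mm high lies behind it
- open_jar_mid (a point): Centre (25 mm above its underside) of the empty open white jar, 54 mm across, 48 mm high, standing loose on the table in a nest next to the one under the spout, on either side; it is the only jar without a lid
- jar_a_mid (a point): Centre (25 mm above its underside) of a full white jar with a green lid, 56 mm across, 52 mm high, loose in the nest on the other side of the spout
- jar_b_mid (a point): Centre (25 mm above its underside) of a second full jar with a green lid, same size, loose in a further nest
- lotion_mid (a point): Point half-way up a white lotion bottle with a green cap, 62 mm across and 164 mm high, standing loose on the counter beside the drum, 80 mm above its underside
- lid_tub_mid (a point): Centre of a clear open tub of green lids, 130 by 100 by 45 mm, standing loose on the counter on the other side of the drum
There are look-alikes about, which are no part of the job. What is shaped like the part that bears open_jar_mid but yellow is not meant. Leave any blue look-alike of the part that bears jar_b_mid alone.

How it is judged:
On the way, in this order (a step that is already met when the one before it is completed fails the run):
1. the plunger is pressed in, clear of its hole (value of joint plunger above 0.01 m).
2. the open jar is under the spout and the plunger has sprung up in the hole (horizontal distance between open_jar_mid and spout_tip below 0.008 m and value of joint plunger below 0.002 m), for 0.2 s.
At the end, for the whole second after the job is handed in: The open jar stands upright in its nest within 8 mm of centred under the spout, the plunger has sprung up in the hole to within 2 mm, the table is at rest, and the other jars stand in their nests (upright within 0.1 rad, not raised by 4 mm) (all of step 2 and velocity of joint turntable between -0.03 and 0.03 rad/s and angle between each of open_jar_mid, jar_a_mid, jar_b_mid's own z axis and vertical below 0.1 rad and z of each of open_jar_mid, jar_a_mid, jar_b_mid in the frame of table_axis below 0.029 m); the robot touches nothing.
It fails at once if a jar is lifted or tipped out of its nest (z of any of open_jar_mid, jar_a_mid, jar_b_mid in the frame of table_axis above 0.033 m or angle between any of open_jar_mid, jar_a_mid, jar_b_mid's own z axis and vertical above 0.25 rad).
It fails at once if the robot touches a jar (contact force between any of the arm, the fingers and open_jar above 0.5 N or contact force between any of the arm, the fingers and jar_a above 0.5 N or contact force between any of the arm, the fingers and jar_b above 0.5 N).
It fails at once if the lotion bottle or the tub of lids is moved (distance of any of lotion_mid, lid_tub_mid from where it was at the start of the episode above 0.015 m).
It fails at once if the plunger or the table is gripped or forced (the fingers bear on it with over 35 N) (contact force between the fingers and turntable above 35 N).
It also fails if it takes over 40 s, if anything falls off the work surface, if the arm or the gripper's body presses on something with over 40 N, if the wrist force passes 120 N, or if a joint passes its speed limit or range.

ROBOT

A 6-joint arm with a two-finger parallel gripper is mounted at the origin on the work surface. World frame = base frame: x ahead of the robot, y to its left, z up, the work surface at z = 0. Lengths are in m, angles in rad, forces in N, time in s.
With the tool pointing down it reaches from about 0.3 to 0.775 m from the base axis. Payload 14.6 kg.
Tool frame: the origin (TCP) lies between the finger pads; the fingertips stand 19 mm ahead of it and the grasp point (between the pads) is the TCP; z points along the fingers, y is the direction in which the jaws open and shut (so a half turn about z gives the same grasp; the last joint's range is limited). The gripper opens to 94 mm and grips with 3 to 60 N. Pads are 16 mm wide; open, the fingers measure 119 mm over their backs; the gripper's body (75 mm by 177 mm) begins 78 mm behind the grasp point.
Start: joints at [1.073, 0.3, 1.521, -0, 1.321, -0.067], TCP at [0.23, 0.5, 0.224] pointing down, gripper open.
Joint ranges: [-3.03, 3.03], [-0.79, 2.21], [0.23, 2.52], [-1.04, 4.18], [0, 3.07], [-2.55, 2.55]. Speed limits (rad/s): [2.22, 2.22, 2.57, 3.14, 3.14, 3.14].

INTERFACE

Orientations are given as [roll, pitch, yaw] about the fixed x, y, z axes, in that order (R = Rz(yaw) Ry(pitch) Rx(roll)).
In Python, from station import telemetry, vision, ctrl gives the robot as it stands. The module is installed in compiled form; this text tells all that it offers.
- The arm moves only by the shell command python3 -m creep 'ROWS' [FORCE]. ROWS is JSON, a list of rows, each a list of 3 entries, a list of its own where there are three numbers: the shift along the tool's x, y, z in units of 50 mm (1.0 is 50 mm), then the turn about the tool's z in units of 8 degrees (1.0 is 8 degrees), then the opening, from 0 (shut) to 1 (fully open). In form: [[[tx, ty, tz], twist, gripper], ...]. A call has 1 to 12 rows; each row is the pose to reach, as a shift and turn from the pose commanded when the call began, along the tool's axes at that moment; what a row does not reach only later rows make up. A row lasts 1/10 s, in which the tool goes at most 50 mm and 8.59 degrees, less where a joint would pass 70% of its speed; a pose out of reach is approached as far as the arm can. A call with a gripper value outside its range is refused whole. The fingers move at their own pace and stop on an object; FORCE is the grip in N (left out, the last holds). Time passes only in rows, so rows that repeat a pose let the fingers close. It gives the time, the measured TCP pose, the force and the opening at its end, in the units of the state.
- telemetry.get_obs(): the state, without advancing time (a new reading comes with each control period).
- vision.camera(name): name is "scene" or "top" or "wrist"; returns a dict with "img" (480x640x3 uint8, red, green, blue), "depth" (480x640 float32, m along the optical axis (not along the pixel's ray), 0 where there is no reading), "vertical_fov" (degrees; the focal length in pixels is half the picture's height over the tangent of half this angle, whatever the lens; pixels are square), "cx", "cy" (the principal point, pixels), "extrinsics" (4x4, takes a point from camera to world coordinates); the wrist camera has in their place "hand_eye" (4x4, takes a point from camera to tool coordinates, whose origin is the TCP and whose axes are the flange's). Camera axes: x right, y down, z forward; pixel columns grow to the right and rows downward; lengths in m; the calibration is good to about 2 mm. A picture is of the moment at which its call begins: read the wrist's pose just before it.
- ctrl.hand_in(): hands the job in, once; it reports no verdict.
The state is a dict: "time_s": time; "qpos": joint angles; "joint_vel": joint speeds; "tau": joint torques, N m; "ee_pos": TCP position; "eef_rot": TCP orientation; "force": force on the tool from outside, world axes, zero at the start; "moment": the same for the moment, N m; "grip_width": finger opening in m.
Only numpy, scipy, OpenCV 4.12 (cv2) and the standard library are available. Lean on these libraries where they do the work, as an engineer would, in place of code of your own. Each camera call takes 0.05 s, during which the arm holds its last target.

## Working session

There is one attempt and no reset: what is moved stays moved. The work goes in short steps, Python scripts to look and compute and a shell command to move; the robot and the scene stay as the last step left them, time stands still between calls to the robot, and variables do not carry over. Pictures are saved under pics/ and viewed, and the job is handed in when it is done.

```bash
mkdir -p pics
cat > h.py <<'E'
import numpy as np, cv2
from station import telemetry, vision, ctrl
def K(c):
    f=240/np.tan(np.radians(c["vertical_fov"])/2); return f,c["cx"],c["cy"]
def ray(c,u,v,z,T=None):
    T=c["extrinsics"] if T is None else T
    f,cx,cy=K(c); d=T[:3,:3]@np.array([(u-cx)/f,(v-cy)/f,1]); o=T[:3,3]
    return o+d*(z-o[2])/d[2]
def proj(c,p,T=None):
    T=c["extrinsics"] if T is None else T
    f,cx,cy=K(c); q=T[:3,:3].T@(np.array(p)-T[:3,3]); return q[0]/q[2]*f+cx,q[1]/q[2]*f+cy
E
python3 - <<'E'
from h import *
o=telemetry.get_obs(); print(o)
for n in("scene","top"):
    c=vision.camera(n); cv2.imwrite(f"pics/{n}0.png",c["img"][:,:,::-1]); np.savez(f"{n}0.npz",**c); print(n,c["vertical_fov"],c["cx"],c["cy"],c["extrinsics"])
E
```

```text
{'time_s': 0.0, 'qpos': array([ 1.07337854e+00,  3.00470070e-01,  1.52160858e+00, -3.64878380e-05,
        1.32069537e+00, -6.65879939e-02]), 'joint_vel': array([ 0.00049188,  0.00020843,  0.00095772,  0.00070624,  0.00130252,
       -0.0001183 ]), 'tau': array([-2.99133862e-03, -5.31815708e+01, -3.52731264e+01,  7.05914805e-02,
        2.45326204e-02, -8.67112180e-05]), 'ee_pos': array([0.22957812, 0.49951689, 0.22387525]), 'eef_rot': array([-3.14041156e+00, -4.33429794e-05,  2.71077188e+00]), 'force': array([-0.41197232, -0.16105435, -0.47020529]), 'moment': array([-0.02508687,  0.0107107 , -0.02713735]), 'grip_width': 0.09415584965983066}
scene 42.5252322519927 320.8486509089736 242.8974687731144 [[-0.82488413  0.48562634 -0.28936695  0.8532899 ]
 [ 0.56522762  0.71682354 -0.40826675  0.44277864]
 [ 0.00915996 -0.50033096 -0.86578579  1.01200158]
 [ 0.          0.          0.          1.        ]]
top 44.146509644352484 309.73209066474215 232.2391331373569 [[ 0.01104279 -0.98473404  0.17371505  0.36220698]
 [-0.99988463 -0.00906218  0.0121905  -0.00168581]
 [-0.01043016 -0.17382963 -0.9847205   1.19296039]
 [ 0.          0.          0.          1.        ]]
```

View pics/scene0.png

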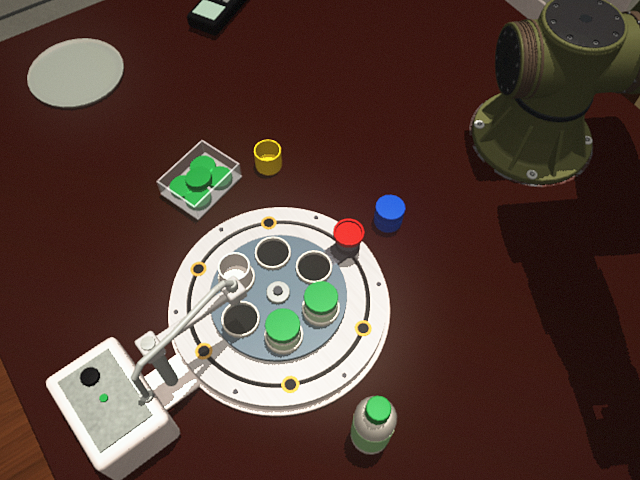

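View pics/top0.png

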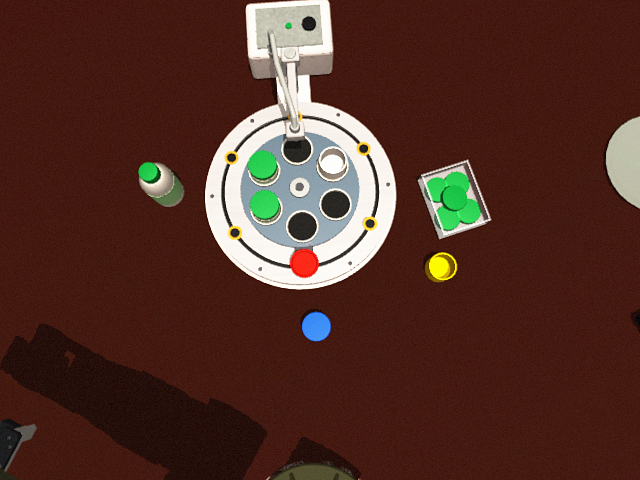

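The open jar is at (332,163) in the top view, to the right of the spout. The other candidates don't fit: the yellow cup at (440,267), the green-lidded jars at (263,165) and (265,205), and the blue look-alike at (316,326). I'll measure the positions and confirm with a crop.

Run:
```python
from h import *
pts={}
for n in("top","scene"):
    c=dict(np.load(n+"0.npz")); im=c["img"]; hsv=cv2.cvtColor(im,cv2.COLOR_RGB2HSV)
    m=(((hsv[...,0]<6)|(hsv[...,0]>174))&(hsv[...,1]>200)&(hsv[...,2]>130)).astype(np.uint8)
    k,l,s,ce=cv2.connectedComponentsWithStats(m)
    i=1+np.argmax(s[1:,4]); print(n,s[i],ce[i])
    pl=ray(c,*ce[i],.0995); print("plunger",pl)
    # yellow-ringed holes on the index ring
    m=((hsv[...,0]>14)&(hsv[...,0]<30)&(hsv[...,1]>120)&(hsv[...,2]>120)).astype(np.uint8)
    m=cv2.morphologyEx(m,cv2.MORPH_CLOSE,np.ones((7,7)))
    k,l,s,ce=cv2.connectedComponentsWithStats(m)
    for j in range(1,k):
        if s[j,4]>40: print(" yel",s[j,4],ce[j].round(1),ray(c,*ce[j],.038).round(4))
    # hub
    u,v={"top":(299.5,187),"scene":(278,292)}[n]; print(" hub",ray(c,u,v,.058))
c=dict(np.load("top0.npz"))
u,v=332,163; print("jar",ray(c,u,v,.103), "blue",ray(c,316,326,.05))
cr=cv2.resize(c["img"][90:300,195:405,::-1],(600,600),interpolation=cv2.INTER_CUBIC); cv2.imwrite("pics/crop.png",cr)
```

```text
top [290 249  29  28 617] [303.86709887 262.6904376 ]
plunger [0.4975074  0.02212213 0.0995    ]
 yel 145 [363.1 148.2] [ 0.7403 -0.0939  0.038 ]
 yel 144 [231.2 157.2] [0.7192 0.1738 0.038 ]
 yel 161 [369.5 223. ] [ 0.5856 -0.1059  0.038 ]
 yel 160 [234.6 232.4] [0.5643 0.1616 0.038 ]
 yel 425 [444.1 266.9] [ 0.4995 -0.2511  0.038 ]
 hub [0.65293732 0.03356917 0.058     ]
scene [334 218  30  26 403] [349.46401985 230.29776675]
plunger [0.49308716 0.01948316 0.0995    ]
 yel 775 [267.1 155.6] [ 0.503  -0.2414  0.038 ]
 yel 147 [268.4 222.5] [ 0.5838 -0.1072  0.038 ]
 yel 172 [198.1 268.6] [ 0.7383 -0.0954  0.038 ]
 yel 145 [362.8 327.8] [0.5627 0.16   0.038 ]
 yel 146 [203.1 350.5] [0.8051 0.0438 0.038 ]
 yel 148 [289.8 384.1] [0.7176 0.1721 0.038 ]
 hub [0.64970468 0.03174075 0.058     ]
jar [ 0.68908321 -0.02921768  0.103     ] blue [ 0.38233484 -0.00149891  0.05      ]
```

View pics/crop.png

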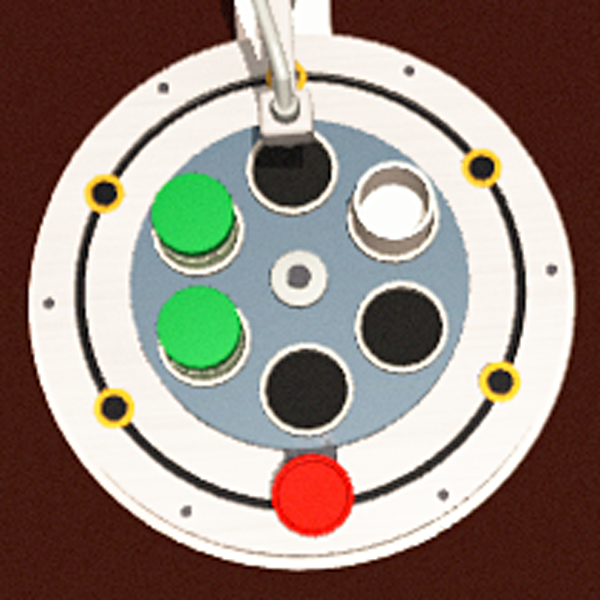

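The crop at 600 px shows the open lidless jar at (393,208), one nest clockwise of the spout at (285,105). The table must therefore turn anticlockwise, taking the plunger from (312,495) to the hole at (500,380). From the holes I get the axis at about (0.6515, 0.0332), the plunger at about (0.497, 0.021) and the target hole at about (0.585, -0.1066).

```bash
cat >> h.py <<'E'
from scipy.spatial.transform import Rotation as Ro
AX=np.array([.6515,.0332]); A0=np.radians(-175.5)
def pad(deg,r=.155):
    a=A0+np.radians(deg); return AX+r*np.array([np.cos(a),np.sin(a)])
def delta(p):
    o=telemetry.get_obs(); R=Ro.from_euler("xyz",o["eef_rot"]).as_matrix()
    return (R.T@(np.array(p)-o["ee_pos"])/.05).round(3)
def st():
    o=telemetry.get_obs(); print(round(o["time_s"],2),o["ee_pos"].round(4),o["eef_rot"].round(3),"F",o["force"].round(1),"w",round(o["grip_width"],4))
E
python3 -c "
from h import *
st();print(pad(0),pad(60),delta([*pad(0),.15]))"
```

```text
0.1 [0.2296 0.4996 0.224 ] [-3.141 -0.     2.711] F [-0.7  0.2 -0.2] w 0.0941
[0.49697781 0.02103884] [ 0.58477078 -0.10670072] [-8.856 -6.461  1.486]
```

```bash
python3 -m creep '[[[-0.7,-0.5,0],0,0],[[-1.5,-1.1,0],0,0],[[-2.3,-1.7,0.1],0,0],[[-3.1,-2.3,0.2],0,0],[[-3.9,-2.9,0.3],0,0],[[-4.7,-3.5,0.4],0,0],[[-5.5,-4.0,0.5],0,0],[[-6.3,-4.6,0.6],0,0],[[-7.1,-5.2,0.7],0,0],[[-7.9,-5.8,0.8],0,0],[[-8.5,-6.2,0.9],0,0],[[-8.86,-6.46,1.0],0,0]]' 10; python3 -m creep '[[[0,0,0],0,0],[[0,0,0],0,0],[[0,0,0],0,0]]'
python3 - <<'E'
from h import *
st();print(delta([*pad(0),.15]))
T=np.eye(4);o=telemetry.get_obs();T[:3,:3]=Ro.from_euler("xyz",o["eef_rot"]).as_matrix();T[:3,3]=o["ee_pos"]
c=vision.camera("wrist");cv2.imwrite("pics/w1.png",c["img"][:,:,::-1])
E=T@c["hand_eye"]
print(proj(c,[*pad(0),.095],E))
im=c["img"];hsv=cv2.cvtColor(im,cv2.COLOR_RGB2HSV)
m=(((hsv[...,0]<6)|(hsv[...,0]>174))&(hsv[...,1]>200)&(hsv[...,2]>130)).astype(np.uint8)
k,l,s,ce=cv2.connectedComponentsWithStats(m);i=1+np.argmax(s[1:,4]);print(s[i],ce[i],ray(c,*ce[i],.099,E))
x,y,w,h=s[i,:4];print(ray(c,x+w/2,y+h/2,.101,E))
c=vision.camera("scene");cv2.imwrite("pics/s1.png",c["img"][:,:,::-1])
E
```

```text
time_s: 1.3
ee_pos: [0.4981, 0.0188, 0.1739]
eef_rot: [-3.141, -0.0, 2.709]
force: [-0.9, 0.7, 1.1]
grip_width: 0.0017
time_s: 1.6
ee_pos: [0.4969, 0.0221, 0.1746]
eef_rot: [3.142, -0.0, 2.712]
force: [0.1, 0.4, 0.5]
grip_width: 0.0003
1.6 [0.4969 0.0221 0.1746] [ 3.142 -0.     2.712] F [0.1 0.4 0.5] w 0.0003
[-0.01  -0.019  0.492]
(np.float64(319.5819248016327), np.float64(252.36603200532988))
[320 236  37  41 914] [339.54266958 257.73304158] [0.5042003  0.03155937 0.099     ]
[0.50250992 0.03150899 0.101     ]
```

View pics/w1.png

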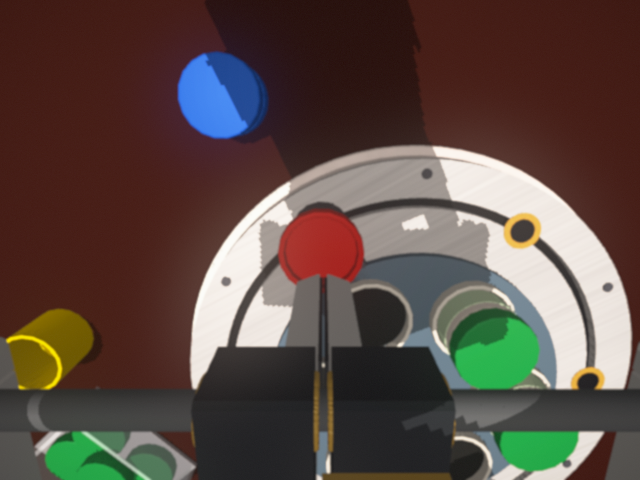

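View pics/s1.png

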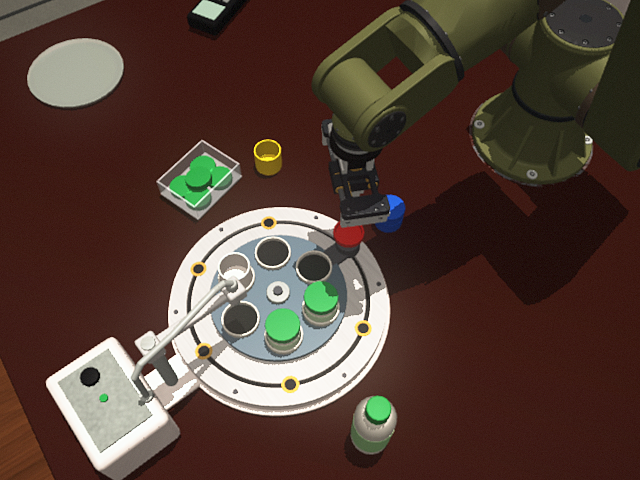

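The dish is centred near (321,252) in the wrist picture, which matches the predicted (319.6,252.4). Next I press.

```bash
python3 -m creep '[[[0,-0.02,0.4],0,0],[[0,-0.02,0.8],0,0],[[0,-0.02,1.0],0,0],[[0,-0.02,1.15],0,0],[[0,-0.02,1.3],0,0],[[0,-0.02,1.4],0,0],[[0,-0.02,1.5],0,0],[[0,-0.02,1.5],0,0],[[0,-0.02,1.5],0,0]]'
python3 - <<'E'
from h import *
st()
for d in (0,10,20,30,40,50,60,63,66): print(d,delta([*pad(d),.0995]))
E
```

```text
time_s: 2.6
ee_pos: [0.4971, 0.0204, 0.0999]
eef_rot: [3.141, 0.0, 2.711]
force: [-3.7, -0.2, 6.1]
grip_width: 0.0001
2.6 [0.4971 0.0204 0.0999] [3.141 0.    2.711] F [-3.7 -0.2  6.1] w 0.0001
0 [0.007 0.01  0.008]
10 [-0.297 -0.437  0.008]
20 [-0.673 -0.824  0.008]
30 [-1.112 -1.14   0.008]
40 [-1.598 -1.376  0.008]
50 [-2.118 -1.523  0.009]
60 [-2.655 -1.578  0.009]
63 [-2.818 -1.576  0.009]
66 [-2.98  -1.566  0.009]
```

```bash
python3 -m creep '[[[0,0,0.02],0,0],[[0,0,0.02],0,0]]'; python3 -c "
from h import *
st()"
python3 -m creep '[[[0,0,0],0,0]]'
```

```text
time_s: 2.8
ee_pos: [0.4971, 0.0204, 0.099]
eef_rot: [3.141, 0.001, 2.711]
force: [-3.0, -0.1, 6.6]
grip_width: 0.0004
2.8 [0.4971 0.0204 0.099 ] [3.141e+00 1.000e-03 2.711e+00] F [-3.  -0.1  6.6] w 0.0004
time_s: 2.9
ee_pos: [0.4971, 0.0204, 0.099]
eef_rot: [3.141, 0.001, 2.711]
force: [-2.7, 0.1, 7.5]
grip_width: 0.0005
```

```bash
python3 -m creep '[[[-0.06,-0.11,0],0,0],[[-0.14,-0.23,0],0,0],[[-0.22,-0.34,0],0,0],[[-0.3,-0.44,0],0,0],[[-0.39,-0.55,0],0,0],[[-0.49,-0.65,0],0,0],[[-0.58,-0.74,0],0,0],[[-0.68,-0.83,0],0,0],[[-0.68,-0.83,0],0,0]]'
python3 - <<'E'
from h import *
st()
for d in (20,25,30,35,40,45,50,55,60): print(d,delta([*pad(d),.099]))
c=vision.camera("top");cv2.imwrite("pics/t2.png",cv2.resize(c["img"][80:320,180:500,::-1],(800,600)))
E
```

```text
time_s: 3.8
ee_pos: [0.5115, -0.0323, 0.0994]
eef_rot: [3.141, 0.003, 2.71]
force: [0.4, -1.0, 7.8]
grip_width: 0.0007
3.8 [ 0.5115 -0.0323  0.0994] [3.141e+00 3.000e-03 2.710e+00] F [ 0.4 -1.   7.8] w 0.0007
20 [0.03  0.013 0.008]
25 [-0.182 -0.154  0.009]
30 [-0.408 -0.303  0.01 ]
35 [-0.646 -0.431  0.01 ]
40 [-0.895 -0.538  0.011]
45 [-1.152 -0.623  0.011]
50 [-1.415 -0.685  0.012]
55 [-1.682 -0.724  0.013]
60 [-1.952 -0.739  0.013]
```

View pics/t2.png

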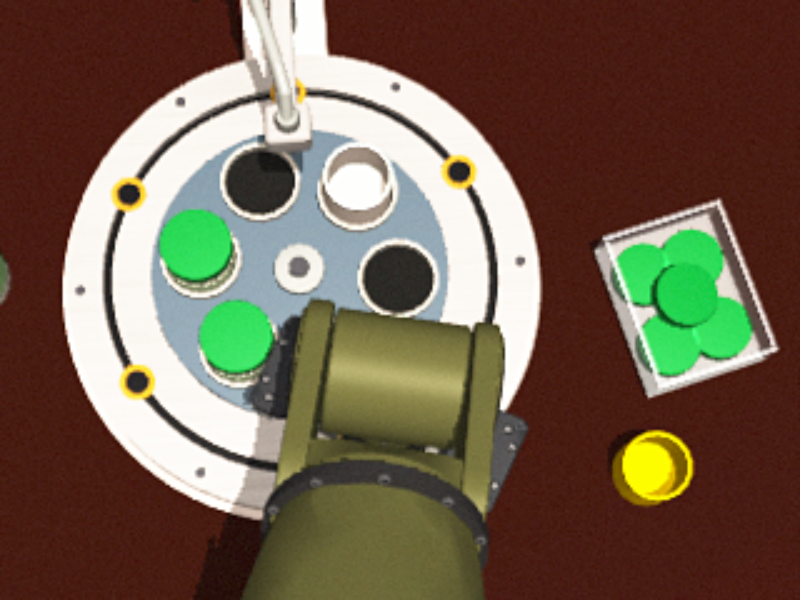

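The table has turned about 20° anticlockwise: the open jar has moved to (357,185) and the plunger is being carried along. I continue to about 55°.

```bash
python3 -m creep '[[[-0.08,-0.08,0],0,0],[[-0.18,-0.155,0],0,0],[[-0.29,-0.23,0],0,0],[[-0.41,-0.3,0],0,0],[[-0.53,-0.37,0.01],0,0],[[-0.65,-0.43,0.01],0,0],[[-0.77,-0.485,0.01],0,0],[[-0.9,-0.54,0.01],0,0],[[-1.03,-0.58,0.01],0,0],[[-1.15,-0.62,0.01],0,0],[[-1.41,-0.685,0.01],0,0],[[-1.41,-0.685,0.01],0,0]]'
cat > ang.py <<'E'
from h import *
c=vision.camera("top");im=c["img"];hsv=cv2.cvtColor(im,cv2.COLOR_RGB2HSV)
m=((hsv[...,0]>50)&(hsv[...,0]<80)&(hsv[...,1]>140)&(hsv[...,2]>110)).astype(np.uint8)
k,l,s,ce=cv2.connectedComponentsWithStats(m)
for i in range(1,k):
    if s[i,4]>200:
        p=ray(c,*ce[i],.054+.050)[:2]-AX
        if np.hypot(*p)<.11: print("lid",ce[i].round(1),s[i,4],"r",np.hypot(*p).round(4),"ang",np.degrees(np.arctan2(p[1],p[0])).round(2))
cv2.imwrite("pics/t_%d.png"%int(telemetry.get_obs()["time_s"]*100),cv2.resize(im[80:320,180:500,::-1],(800,600)))
E
python3 - <<'E'
from h import *
exec(open("ang.py").read())
st()
for d in (50,55,58,60,62,64,66): print(d,delta([*pad(d),.099]))
c0=dict(np.load("top0.npz"));c=c0;hsv=cv2.cvtColor(c["img"],cv2.COLOR_RGB2HSV)
m=((hsv[...,0]>50)&(hsv[...,0]<80)&(hsv[...,1]>140)&(hsv[...,2]>110)).astype(np.uint8)
k,l,s,ce=cv2.connectedComponentsWithStats(m)
for i in range(1,k):
    if s[i,4]>200:
        p=ray(c,*ce[i],.104)[:2]-AX
        if np.hypot(*p)<.11: print("lid0",ce[i].round(1),s[i,4],np.hypot(*p).round(4),np.degrees(np.arctan2(p[1],p[0])).round(2))
E
ls pics
```

```text
time_s: 5.05
ee_pos: [0.5619, -0.0931, 0.0991]
eef_rot: [3.141, 0.004, 2.71]
force: [0.8, -0.9, 6.9]
grip_width: 0.0005
lid [260.5 197.2] 649 r 0.0786 ang 113.02
lid [293.1 221.8] 664 r 0.0782 ang 172.64
5.1 [ 0.5615 -0.0928  0.099 ] [3.141e+00 3.000e-03 2.710e+00] F [ 0.8 -1.4  7.1] w 0.0007
50 [-0.002 -0.004  0.   ]
55 [-0.269 -0.043  0.001]
58 [-0.431 -0.055  0.002]
60 [-0.539 -0.059  0.002]
62 [-0.648 -0.058  0.002]
64 [-0.756 -0.054  0.003]
66 [-0.864 -0.046  0.003]
lid0 [262.  164.2] 625 0.0788 64.54
lid0 [264.1 204.1] 652 0.0787 124.07
crop.png
s1.png
scene0.png
t2.png
t_509.png
top0.png
w1.png
```

```bash
python3 -m creep '[[[-0.13,-0.02,0],0,0],[[-0.27,-0.04,0],0,0],[[-0.4,-0.05,0],0,0],[[-0.5,-0.06,0],0,0],[[-0.6,-0.06,0],0,0],[[-0.6,-0.06,0],0,0],[[-0.6,-0.06,0],0,0]]'
python3 ang.py
python3 - <<'E'
from h import *
st()
for d in (60,62,63): print(d,delta([*pad(d),.099]))
E
```

```text
time_s: 5.8
ee_pos: [0.5872, -0.1076, 0.0991]
eef_rot: [3.141, 0.003, 2.711]
force: [1.0, 0.1, 6.4]
grip_width: 0.0004
lid [263.9 203.7] 654 r 0.0786 ang 123.45
lid [300.8 222. ] 668 r 0.078 ang -176.76
5.85 [ 0.5872 -0.1076  0.0991] [3.141e+00 3.000e-03 2.711e+00] F [ 0.6 -0.2  7. ] w 0.0004
60 [ 0.052 -0.003  0.002]
62 [-0.056 -0.003  0.002]
63 [-0.11  -0.001  0.002]
```

```bash
python3 -m creep '[[[-0.05,0,0],0,0],[[-0.05,0,0],0,0],[[-0.05,0,0],0,0]]'
python3 ang.py
```

```text
time_s: 6.15
ee_pos: [0.5894, -0.1086, 0.0991]
eef_rot: [3.141, 0.003, 2.711]
force: [1.4, -0.1, 4.8]
grip_width: 0.0004
lid [264.3 204.2] 660 r 0.0785 ang 124.26
lid [301.3 221.9] 671 r 0.0779 ang -175.99
```

The table is now at about 59.8°, so I release straight up slowly.

```bash
python3 -m creep '[[[0,0,-0.05],0,0],[[0,0,-0.1],0,0],[[0,0,-0.15],0,0],[[0,0,-0.2],0,0],[[0,0,-0.25],0,0],[[0,0,-0.3],0,0],[[0,0,-0.4],0,0],[[0,0,-0.6],0,0],[[0,0,-1.0],0,0],[[0,0,-1.5],0,0]]'
python3 ang.py; python3 -c "
from h import *
st();o=telemetry.get_obs()
for n in('wrist','scene'):
    c=vision.camera(n);cv2.imwrite('pics/rel_%s.png'%n,c['img'][:,:,::-1])"
```

```text
time_s: 7.2
ee_pos: [0.5879, -0.1084, 0.1732]
eef_rot: [-3.141, -0.002, 2.711]
force: [0.1, 0.1, 0.0]
grip_width: 0.0006
lid [264.1 204. ] 663 r 0.0786 ang 123.93
lid [301.1 222. ] 668 r 0.0779 ang -176.38
7.25 [ 0.5894 -0.1088  0.1783] [3.141 0.004 2.711] F [0.4 0.2 5.2] w 0.0003
```

View pics/rel_wrist.png

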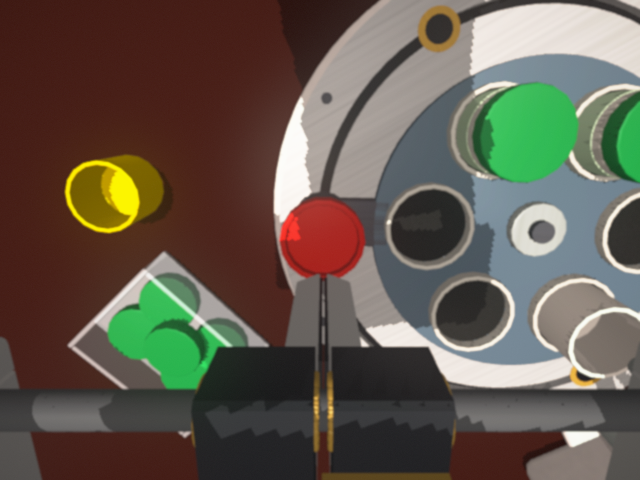

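View pics/rel_scene.png

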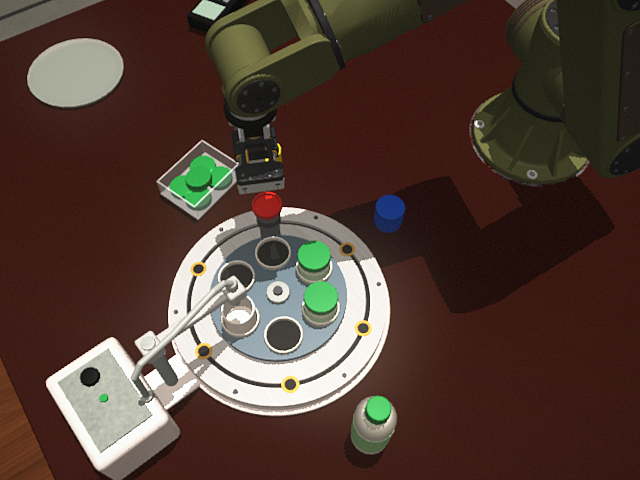

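The scene picture shows the open jar at (238,316), in the nest that was under the spout, and the dish at (267,205), clear of the hand. I'll check the plunger height by depth against the start picture.

Run:
```python
from h import *
def ana(n,c):
    T=c["extrinsics"];f,cx,cy=K(c);im=c["img"];hsv=cv2.cvtColor(im,cv2.COLOR_RGB2HSV)
    m=(((hsv[...,0]<6)|(hsv[...,0]>174))&(hsv[...,1]>200)&(hsv[...,2]>130)).astype(np.uint8)
    k,l,s,ce=cv2.connectedComponentsWithStats(m);i=1+np.argmax(s[1:,4]);v,u=np.where(l==i);d=c["depth"][v,u];ok=d>0
    P=(np.c_[(u-cx)/f*d,(v-cy)/f*d,d][ok])@T[:3,:3].T+T[:3,3]
    ctr=P[:,:2].mean(0); q=P[np.hypot(*(P[:,:2]-np.median(P[:,:2],0)).T)<.012]
    print(n,ce[i].round(1),s[i,4],"z floor med",np.median(q[:,2]).round(4),"p98 z",np.percentile(P[:,2],98).round(4), "ctr z101",ray(c,*ce[i],.0995).round(4))
ana("start",dict(np.load("scene0.npz"))); ana("start top",dict(np.load("top0.npz")))
c=vision.camera("scene");ana("now",c)
cv2.imwrite("pics/c2.png",cv2.resize(c["img"][170:350,170:410,::-1],(800,600)))
st(); print(pad(60))
```

```text
start [349.5 230.3] 403 z floor med 0.0952 p98 z 0.1029 ctr z101 [0.4931 0.0195 0.0995]
start top [303.9 262.7] 617 z floor med 0.0958 p98 z 0.1049 ctr z101 [0.4975 0.0221 0.0995]
now [267.2 204.6] 464 z floor med 0.0948 p98 z 0.1027 ctr z101 [ 0.5827 -0.1053  0.0995]
7.4 [ 0.5884 -0.1085  0.1732] [-3.142  0.     2.711] F [ 0.2  0.1 -0.2] w 0.0001
[ 0.58477078 -0.10670072]
```

View pics/c2.png

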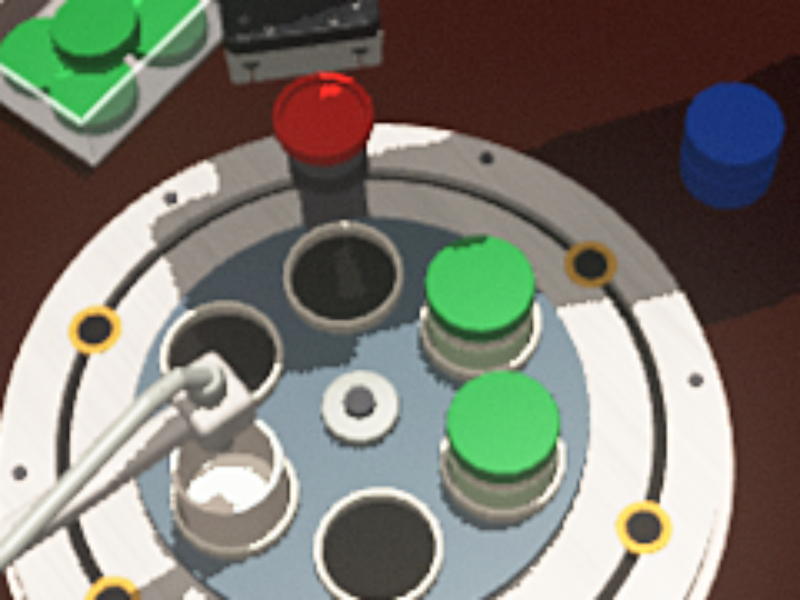

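The crop shows the plunger fully up: its floor is at 0.0948, against 0.0952 at the start. The open jar sits upright under the spout at (230,490), and both lidded jars are seated. I'll raise the hand further clear and check the jar's centring.

```bash
python3 -m creep '[[[0,0,-0.4],0,0],[[0,0,-0.9],0,0],[[0,0,-1.4],0,0],[[0,0,-1.6],0,0],[[0,0,-1.6],0,0],[[0,0,-1.6],0,0]]'
python3 ang.py
python3 - <<'E'
from h import *
c=vision.camera("top")
a=np.radians(-175.5+180);sp=AX+.078*np.array([np.cos(a),np.sin(a)])
T=c["extrinsics"];f,cx,cy=K(c);d=c["depth"];v,u=np.mgrid[0:480,0:640]
P=np.stack([(u-cx)/f*d,(v-cy)/f*d,d],-1)@T[:3,:3].T+T[:3,3]
m=(P[...,2]>.096)&(P[...,2]<.108)&(d>0)&(np.hypot(P[...,0]-sp[0],P[...,1]-sp[1])<.04)
q=P[m]; print("spout",sp,"jar rim pts",len(q))
A=np.c_[2*q[:,:2],np.ones(len(q))];s=np.linalg.lstsq(A,(q[:,:2]**2).sum(1),rcond=None)[0]
print("rim circle",s[:2],np.sqrt(s[2]+s[0]**2+s[1]**2),"off mm",1e3*np.hypot(*(s[:2]-sp)))
st()
cv2.imwrite("pics/fin.png",c["img"][:,:,::-1])
E
```

```text
time_s: 8.0
ee_pos: [0.5881, -0.1083, 0.2513]
eef_rot: [-3.141, -0.002, 2.711]
force: [-0.5, 0.1, -0.2]
grip_width: 0.0004
lid [264.2 204. ] 660 r 0.0785 ang 123.98
lid [301. 222.] 664 r 0.0779 ang -176.43
spout [0.72925955 0.03931981] jar rim pts 118
rim circle [0.72810902 0.04002628] 0.02526180354706491 off mm 1.350121874075109
8.1 [ 0.5881 -0.1083  0.2513] [-3.141e+00 -2.000e-03  2.711e+00] F [ 0.2 -1.3  0.8] w 0.0005
```

View pics/fin.png

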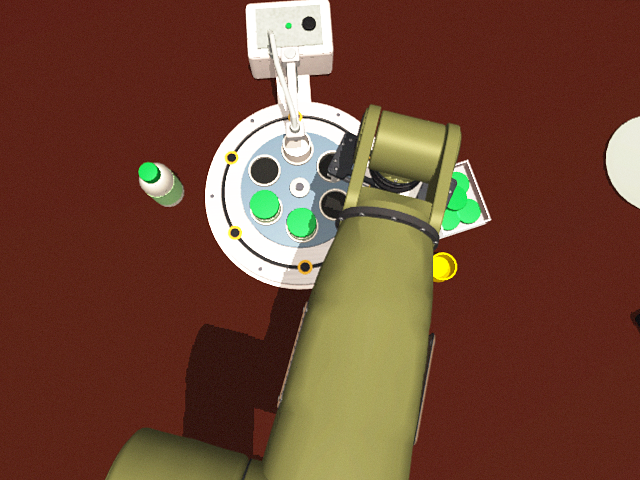

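The top view shows the open jar at (297,152) under the spout, about 1.4 mm off centre, with the lidded jars seated at (264,204) and (301,222) and the hand clear. I hand in.

```bash
python3 -c "
from h import *
ctrl.hand_in(); st()"
```

```text
the job is handed in; nothing more can be done
the job is handed in; nothing more can be done
```

The open jar is under the spout and the job is handed in; no verdict was reported. I pressed the plunger about 15 mm in with shut fingertips and turned the table one hole anticlockwise. I then released the plunger straight up and raised the hand well clear, all by about 8 s.

**Last checks:**
- **Plunger:** the dish floor reads 94.8 mm, against 95.2 mm at the start, so it is fully up in the hole.
- **Open jar:** its rim is about 1.4 mm from the spout position, which I worked out from the axis and hole positions.
- **Table angle:** the two green lids give 59.4° and 59.5°, unchanged between the last two pictures. That is about half a degree short of 60°, which I put down to the jars sitting loose in their nests and to calibration.
- **Jars and the rest:** all three jars look upright in their nests, and the bottle and tub look unmoved by eye. I did not measure jar tilt or the bottle and tub positions. The arm partly hid the tub in the last top view, though the scene view after release showed it in place.
- **Forces:** wrist readings stayed under about 9 N at every reading.

None of the checks failed.

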